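# Lock the keel strip in its clamp with the flat driver

## Robot

A 7-joint arm with a two-finger parallel gripper is mounted at the origin on a cart in front of the work surface, level with it; the furniture and walls round the work are solid. World frame = base frame: x ahead of the robot, y to its left, z up, the work surface at z = 0. Lengths are in m, angles in rad, forces in N, time in s.
With the tool pointing down it reaches from about 0.4 to 0.85 m from the base axis. Payload 4.5 kg.
Tool frame: the origin (TCP) lies midway between the tips of the shut fingers; the grasp point (between the pads) lies behind it (r.grip_point_offset is the z of the grasp point in the tool frame, in m); z points along the fingers, y is the line along which they close (so a half turn about z gives the same grasp; the last joint's range is limited). The gripper opens to 88 mm and grips with 3 to 60 N. Pads are 18 mm wide; open, the fingers measure 123 mm over their backs; the gripper's body (75 mm by 187 mm) begins 45 mm behind the grasp point.
Start: joints at [-1.246, 0.689, -0.195, 1.565, 0.157, 0.902, -0.215], TCP at [0.179, 0.599, 0.239] pointing down, gripper open.
Joint ranges: [-3.01, 3.01], [-0.46, 2.08], [-1.47, 1.51], [0.13, 2.56], [-1, 4.14], [0.04, 2.09], [-2.66, 2.66]. Speed limits (rad/s): [2.57, 2.57, 3.14, 3.14, 3.14, 3.14, 3.14].

## Interface

Orientations are given as a unit quaternion [x, y, z, w].
In Python, from plant import r, optics, workorder gives the robot as it stands.
- The arm moves only by the shell command python3 -m creep 'ROWS' [FORCE]. ROWS is JSON, a list of rows, each an object of numbers: "grip": the gripper command: -1 is shut, 1 is fully open, values between are in proportion; "tx", "ty", "tz": the shift along the tool's x, y, z in cm; "spin": the turn about the tool's z in degrees. In form: [{"grip": .., "tx": .., "ty": .., "tz": .., "spin": ..}, ...]. A call has 1 to 8 rows; each row shifts and turns the commanded pose from where the row before left it, along the tool's axes as they then stand; what a row does not reach is not made up. A row lasts 1/12 s, in which the tool goes at most 41.7 mm and 7.16 degrees, less where a joint would pass 70% of its speed; a pose out of reach is approached as far as the arm can. A call with a gripper value outside its range is refused whole. The fingers move at their own pace and stop on an object; FORCE is the grip in N (left out, the last holds). Time passes only in rows, so rows that do not move let the fingers close. It gives the time, the measured TCP pose, the force, the opening and the grip force at its end, in the units of the state.
- r.get_state(): the state, without advancing time (a new reading comes with each control period).
- optics.snapshot(name): name is "scene" or "top"; returns (picture, depth): 400x640x3 uint8, red, green, blue; 400x640 float32, m along the optical axis (not along the pixel's ray), 0 where there is no reading.
- optics.get_calibration(name): a dict with "fx", "fy", "cx", "cy" (pixels), "D" ([k1, k2, p1, p2, k3] as OpenCV has them; the pictures are not rectified), "extrinsics" (4x4, takes a point from world to camera coordinates). Camera axes: x right, y down, z forward; pixel columns grow to the right and rows downward; lengths in m; the calibration is good to about 2 mm. A picture is of the moment at which its call begins. get_calibration takes no time and is no camera call.
- workorder.finish_job(): hands the job in; it is judged then, once.
The state is a dict: "clock": time; "q": joint angles; "qd": joint speeds; "joint_torque": joint torques, N m; "tool_pos": TCP position; "eef_rot": TCP orientation; "contact_force": force on the tool from outside, world axes, zero at the start; "moment": the same for the moment, N m; "opening": opening from 0.0 (shut) to 1.0 (fully open); "finger_force": force on a finger pad.
Only numpy, scipy, OpenCV 4.12 (cv2) and the standard library are available. Lean on these libraries where they do the work, as an engineer would, in place of code of your own. Each camera call takes 0.05 s, during which the arm holds its last target. There are 200 camera calls.

## Task

Take the stubby yellow flat driver from its wooden stand, set its blade down into the slot of the brass screw on the blue clamp (the one holding the wooden keel strip) and turn the screw clockwise until the steel latch lies straight across the strip against its stop. Leave the driver standing upright in the slot, let go, and do not turn the grey clamp's latch.

Things in the scene. Friction and masses are not known exactly. Their poses are not given: they have to be found in the camera images.
- driver_grip (a point): Centre of the yellow handle (36 x, 24 y, 50 mm z) of a stubby flat driver, 0.09 kg, standing loose, blade down, in a fixed wooden stand (76x60x20 mm); grip along y. z points up the driver. Underside of its dark collar (40 mm across) 43 mm below this point; under it the steel blade, 30 mm wide along x, 5 mm thick, tip 55 mm below this point, its last 4 mm thinned to 3.
- blue_screw (a point): Centre of the flat top of the blue clamp's slotted brass screw (48 mm across, 50 mm above the table), on its axis; z up. x runs along the slot towards the tip of the latch bar, which turns with the head. Slot 11 mm wide (17 at its flared mouth), 14 deep, open-ended. When the blade is home the collar rests on the head and the driver stands by itself; blade play about 11 degrees.
- blue_latch (a joint): Angle (rad) of the blue clamp's screw and steel latch bar (reaches 58 mm from the axis), growing clockwise seen from above. Starts at 0.4 to 0.75 (open); at 1.57 the bar lies straight across the wooden keel strip, at its end stop. Turns stiffly (0.08 N m) and stays where it is left.
- grey_tip (a point): On the latch bar, 54 mm from its screw's axis and 30 mm above the table, of the other clamp: same shape (base 110x90 mm), grey, no strip in its groove. x points outwards along the bar. To be left as it is. Either clamp may stand left or right, with the driver's stand between them.
Not all that is in view belongs to the job. Leave any green or pink look-alike of the part that bears driver_grip alone.

How it is judged:
By the outcome, as a careful person would: the job done as asked, in the order asked, and still so for the second after the job is handed in, with the robot touching nothing.
It also fails if it takes over 42 s, if anything falls off the work surface, if the arm or the gripper's body presses on something with over 40 N, if the wrist force passes 120 N, or if a joint passes its speed limit or range.

## Working session

There is one attempt and no reset: what is moved stays moved. The work goes in short steps, Python scripts to look and compute and a shell command to move; the robot and the scene stay as the last step left them, time stands still between calls to the robot, and variables do not carry over. Pictures are saved under pics/ and viewed, at most 10 in all, crops included, and the job is handed in when it is done.

```bash
ls; mkdir -p pics; cat > h.py <<'E'
import numpy as np,cv2
from plant import r,optics,workorder
def snap(n,f=None):
    p,d=optics.snapshot(n)
    if f: cv2.imwrite('pics/'+f,p[:,:,::-1])
    return p,d
def ray(n,u,v):
    c=optics.get_calibration(n);K=np.array([[c['fx'],0,c['cx']],[0,c['fy'],c['cy']],[0,0,1.]])
    x=cv2.undistortPoints(np.array([[[u,v]]],float),K,np.array(c['D'],float))[0,0]
    E=np.array(c['extrinsics']);R,t=E[:3,:3],E[:3,3]
    return -R.T@t,R.T@np.array([x[0],x[1],1.])
def atz(n,u,v,z):
    o,d=ray(n,u,v);return o+d*(z-o[2])/d[2]
def dep(n,D,u,v):
    o,d=ray(n,u,v);return o+d*D[int(v),int(u)]
E
python3 - <<'E'
from h import *
np.savez('d0.npz',t=snap('top','top0.png')[1],s=snap('scene','scene0.png')[1])
s=r.get_state();print(r.grip_point_offset,s['clock'],s['tool_pos'],s['eef_rot'],s['opening'])
for n in('top','scene'):print(ray(n,320,200))
E
```

```text
pics
-0.0187 0.1 [0.17905877 0.59821556 0.23800137] [ 1.44820076e-01  9.89457665e-01 -8.20073188e-04 -5.13779170e-05] 0.9999579000933561
(array([0.40945279, 0.16383272, 0.99585458]), array([ 0.0534585 ,  0.02276453, -0.99839472]))
(array([ 0.08813439, -0.63889813,  0.46001814]), array([ 0.43711936,  0.81255908, -0.38610138]))
```

View pics/top0.png

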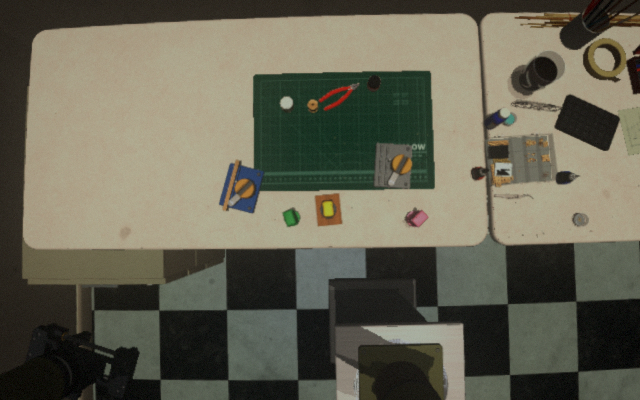

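View pics/scene0.png

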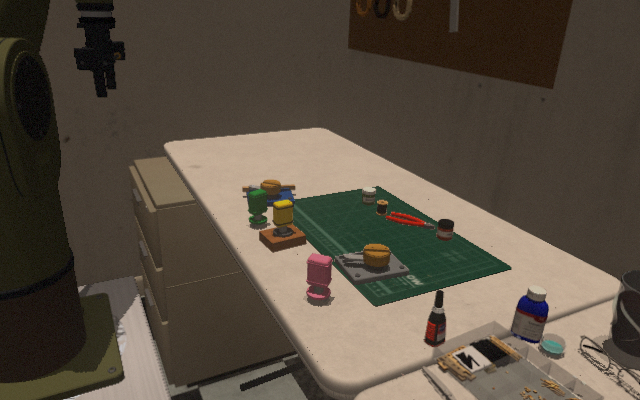

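Top view: the candidates are green (291,217), yellow in the wooden stand (328,209) and pink (416,217). Yellow fits the colour and the stand. The blue clamp with the strip is at (242,188), and the grey one is at (398,165). I'll confirm this in an enlarged crop.

```bash
python3 - <<'E'
from h import *
im=cv2.imread('pics/top0.png')
a=cv2.resize(im[155:220,215:270],None,fx=9,fy=9,interpolation=cv2.INTER_CUBIC)[:585,:]
b=cv2.resize(im[188:230,312:346],None,fx=9,fy=9,interpolation=cv2.INTER_CUBIC)
o=np.zeros((585,801,3),np.uint8);o[:585,:495]=a;o[:378,495:801]=b
cv2.imwrite('pics/c1.png',o)
D=np.load('d0.npz')
for n,k,u,v in[('top','t',328,209),('top','t',242,188),('top','t',236,200),('top','t',400,163)]:print(u,v,dep(n,D[k],u,v))
p=im.astype(int)
def cen(m,z,box):
    mm=np.zeros(m.shape,bool);x0,y0,x1,y1=box;mm[y0:y1,x0:x1]=m[y0:y1,x0:x1]
    ys,xs=np.nonzero(mm);(c,s,a)=cv2.minAreaRect(np.c_[xs,ys].astype(np.float32))
    print(len(xs),xs.mean(),ys.mean(),c,s,a,atz('top',*c,z),atz('top',xs.mean(),ys.mean(),z))
B,G,R=p[...,0],p[...,1],p[...,2]
cen((R>120)&(G>120)&(B<80),.08,(312,188,346,230))
cen((R>130)&(G>70)&(B<80)&(R-B>90),.05,(228,170,262,205))
E
```

```text
328 209 [0.43701565 0.16674576 0.08831404]
242 188 [0.49502726 0.37590662 0.03521256]
236 200 [0.46633388 0.39246399 0.02927931]
400 163 [ 0.5460525  -0.01081369  0.03459331]
125 327.688 208.328 (327.71539306640625, 208.2230987548828) (14.263994216918945, 8.806466102600098) 82.87498474121094 [0.43907426 0.16738344 0.08      ] [0.43883406 0.16745255 0.08      ]
133 243.3684210526316 188.12781954887217 (240.75003051757812, 191.25001525878906) (16.970561981201172, 23.33452033996582) 45.0 [0.48593525 0.37577032 0.05      ] [0.49331315 0.3693134  0.05      ]
```

View pics/c1.png

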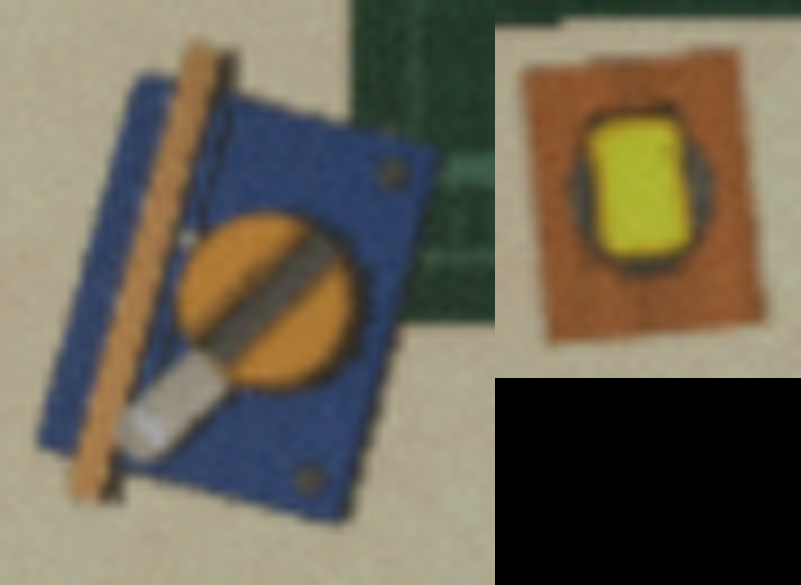

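The crop shows the yellow driver upright in the wooden stand, handle centre about (327.5,208.3). The brass head centre is about (244.2,187.9), and the slot and steel bar point lower-left towards (230.6,204). The strip runs from (236.7,159.5) to (224.5,209.8). Yellow is confirmed. Next I compute poses.

```bash
cat >> h.py <<'E'
def A(u,v,z):  # panel a of c1
    return atz('top',215+(u+.5)/9-.5,155+(v+.5)/9-.5,z)
def Bp(u,v,z): return atz('top',312+(u-495+.5)/9-.5,188+(v+.5)/9-.5,z)
def ang(p,q): d=q-p;return np.degrees(np.arctan2(d[1],d[0])),np.hypot(d[0],d[1])*1e3
def me():
    s=r.get_state();from scipy.spatial.transform import Rotation as R
    M=R.from_quat(s['eef_rot']).as_matrix();return s,M
E
python3 - <<'E'
from h import *
print('stand L',ang(Bp(552,340,.02),Bp(523,68,.02)),'R',ang(Bp(767,322,.02),Bp(740,48,.02)),'B',ang(Bp(767,322,.02),Bp(552,340,.02)))
print('stand c',np.mean([Bp(552,340,.02),Bp(523,68,.02),Bp(767,322,.02),Bp(740,48,.02)],0))
print('handle top c',Bp(638,186,.088))
c=A(267,300,.05);print('screw',c, 'dia',ang(A(178,300,.05),A(356,300,.05)))
print('bar tip',ang(c,A(141,446,.033)))
print('slot',ang(A(325,243,.036),A(208,357,.036)))
print('strip',ang(A(86,498,.04),A(200,43,.04)))
print('base edge',ang(A(40,447,.02),A(145,75,.02)),ang(A(340,524,.02),A(440,150,.02)))
s,M=me();print(s['tool_pos'],M.round(3).tolist(),s['opening'])
E
```

```text
stand L (np.float64(4.76235909656152), np.float64(74.68922516961035)) R (np.float64(4.08998890909215), np.float64(75.0704556985916)) B (np.float64(93.44270379041349), np.float64(58.71605899032379))
stand c [0.43874689 0.16631666 0.02      ]
handle top c [0.43883261 0.16797107 0.088     ]
screw [0.49383592 0.36722885 0.05      ] dia (np.float64(-91.51060740058999), np.float64(48.15305827557056))
bar tip (np.float64(133.99481920656635), np.float64(53.92700298531075))
slot (np.float64(132.9644092369558), np.float64(44.34758175549861))
strip (np.float64(-14.74216115465182), np.float64(127.26899439863313))
base edge (np.float64(-16.42925833818682), np.float64(107.13090837221047)) (np.float64(-15.869541033460772), np.float64(106.66285616146052))
[0.17905877 0.59821556 0.23800137] [[-0.958, 0.287, -0.0], [0.287, 0.958, -0.002], [-0.0, -0.002, -1.0]] 0.9999579000933561
```

```bash
python3 -m creep '[{"grip":0.2,"spin":-7},{"grip":0.2,"spin":-7},{"grip":0.2,"spin":-6.9},{"grip":0.2,"tx":-1.42,"ty":-2.8},{"grip":0.2,"tx":-1.42,"ty":-2.8},{"grip":0.2,"tx":-1.42,"ty":-2.8},{"grip":0.2,"tx":-1.42,"ty":-2.8},{"grip":0.2,"tx":-1.42,"ty":-2.8}]' 20
```

```text
$[0]: bad value
```

```bash
python3 -m creep '[{"grip":0.2,"tx":0,"ty":0,"tz":0,"spin":-7},{"grip":0.2,"tx":0,"ty":0,"tz":0,"spin":-7},{"grip":0.2,"tx":0,"ty":0,"tz":0,"spin":-6.9},{"grip":0.2,"tx":-1.42,"ty":-2.8,"tz":0,"spin":0},{"grip":0.2,"tx":-1.42,"ty":-2.8,"tz":0,"spin":0},{"grip":0.2,"tx":-1.42,"ty":-2.8,"tz":0,"spin":0},{"grip":0.2,"tx":-1.42,"ty":-2.8,"tz":0,"spin":0},{"grip":0.2,"tx":-1.42,"ty":-2.8,"tz":0,"spin":0}]' 20
```

```text
clock: 0.77
tool_pos: [0.2608, 0.4628, 0.2384]
eef_rot: [-0.037, 0.999, -0.0, -0.0]
contact_force: [0.6, 0.1, -0.3]
opening: 0.597
finger_force: 0.0
```

```bash
python3 -m creep '[{"grip":0.2,"tx":-1.42,"ty":-2.8,"tz":1,"spin":0},{"grip":0.2,"tx":-1.42,"ty":-2.8,"tz":1,"spin":0},{"grip":0.2,"tx":-1.42,"ty":-2.8,"tz":1,"spin":0},{"grip":0.2,"tx":-1.42,"ty":-2.8,"tz":1,"spin":0},{"grip":0.2,"tx":-1.42,"ty":-2.8,"tz":1,"spin":0},{"grip":0.2,"tx":-1.42,"ty":-2.8,"tz":1,"spin":0},{"grip":0.2,"tx":-1.42,"ty":-2.8,"tz":0.5,"spin":0},{"grip":0.2,"tx":-1.42,"ty":-2.8,"tz":0.5,"spin":0}]'; python3 -m creep '[{"grip":0.2,"tx":-1.42,"ty":-2.8,"tz":0,"spin":0},{"grip":0.2,"tx":-1.42,"ty":-2.8,"tz":0,"spin":0},{"grip":0.2,"tx":-1.42,"ty":-2.8,"tz":0,"spin":0},{"grip":0.2,"tx":0,"ty":0,"tz":0,"spin":0},{"grip":0.2,"tx":0,"ty":0,"tz":0,"spin":0}]'; python3 - <<'E'
from h import *
s,M=me();d=np.array([.4387,.1675,.048])-s['tool_pos'];print(s['tool_pos'],(M.T@d*100).round(2),np.degrees(np.arctan2(M[1,0],M[0,0])),s['q'])
E
```

```text
clock: 1.43
tool_pos: [0.3905, 0.2479, 0.1681]
eef_rot: [-0.037, 0.999, -0.0, -0.0]
contact_force: [0.6, 0.7, -0.0]
opening: 0.6
finger_force: 0.0
clock: 1.85
tool_pos: [0.4396, 0.1668, 0.1684]
eef_rot: [-0.035, 0.999, -0.0, -0.0]
contact_force: [-0.7, -0.3, 0.6]
opening: 0.596
finger_force: 0.0
[0.43960651 0.16680871 0.16841872] [ 0.08  0.08 12.04] -176.03568368896038 [-0.25356075  0.62496824 -0.32584353  2.0874013   0.4101798   0.49029114
  0.7525609 ]
```

```bash
python3 -m creep '[{"grip":0.2,"tx":0.08,"ty":0.08,"tz":2,"spin":0},{"grip":0.2,"tx":0,"ty":0,"tz":2,"spin":0},{"grip":0.2,"tx":0,"ty":0,"tz":2,"spin":0},{"grip":0.2,"tx":0,"ty":0,"tz":2,"spin":0},{"grip":0.2,"tx":0,"ty":0,"tz":2,"spin":0},{"grip":0.2,"tx":0,"ty":0,"tz":1,"spin":0},{"grip":0.2,"tx":0,"ty":0,"tz":1,"spin":0},{"grip":0.2,"tx":0,"ty":0,"tz":0,"spin":0}]'; python3 -m creep '[{"grip":-1,"tx":0,"ty":0,"tz":0,"spin":0},{"grip":-1,"tx":0,"ty":0,"tz":0,"spin":0},{"grip":-1,"tx":0,"ty":0,"tz":0,"spin":0},{"grip":-1,"tx":0,"ty":0,"tz":0,"spin":0},{"grip":-1,"tx":0,"ty":0,"tz":0,"spin":0},{"grip":-1,"tx":0,"ty":0,"tz":0,"spin":0},{"grip":-1,"tx":0,"ty":0,"tz":0,"spin":0},{"grip":-1,"tx":0,"ty":0,"tz":0,"spin":0}]' 30
```

```text
clock: 2.52
tool_pos: [0.4364, 0.1713, 0.0471]
eef_rot: [-0.039, 0.999, -0.0, -0.001]
contact_force: [-0.9, 0.2, 0.2]
opening: 0.604
finger_force: 0.0
clock: 3.18
tool_pos: [0.4383, 0.1697, 0.0493]
eef_rot: [-0.037, 0.999, 0.0, 0.0]
contact_force: [-0.3, 0.2, 6.3]
opening: 0.274
finger_force: 30.0
```

```bash
python3 -m creep '[{"grip":-1,"tx":0,"ty":0,"tz":-1,"spin":0},{"grip":-1,"tx":0,"ty":0,"tz":-2,"spin":0},{"grip":-1,"tx":0,"ty":0,"tz":-2.5,"spin":0},{"grip":-1,"tx":0,"ty":0,"tz":-2.5,"spin":0},{"grip":-1,"tx":0,"ty":0,"tz":-2,"spin":0},{"grip":-1,"tx":0,"ty":0,"tz":0,"spin":0},{"grip":-1,"tx":0,"ty":0,"tz":0,"spin":0}]'; python3 - <<'E'
from h import *
s,M=me();d=np.array([.4938,.3672,.149])-s['tool_pos'];print(s['tool_pos'],s['contact_force'],(M.T@d*100).round(2),np.degrees(np.arctan2(M[1,0],M[0,0])))
snap('scene','s1.png')
im=cv2.imread('pics/s1.png');cv2.imwrite('pics/s1c.png',cv2.resize(im[140:270,200:350],None,fx=4,fy=4,interpolation=cv2.INTER_CUBIC))
E
```

```text
clock: 3.77
tool_pos: [0.4386, 0.1695, 0.1493]
eef_rot: [-0.037, 0.999, 0.001, 0.001]
contact_force: [-0.5, 0.0, -2.4]
opening: 0.267
finger_force: 30.0
[0.43857689 0.16952852 0.14932948] [-0.49860107  0.03865165 -2.36207587] [-6.95 19.31  0.07] -175.80099704124387
```

View pics/s1c.png

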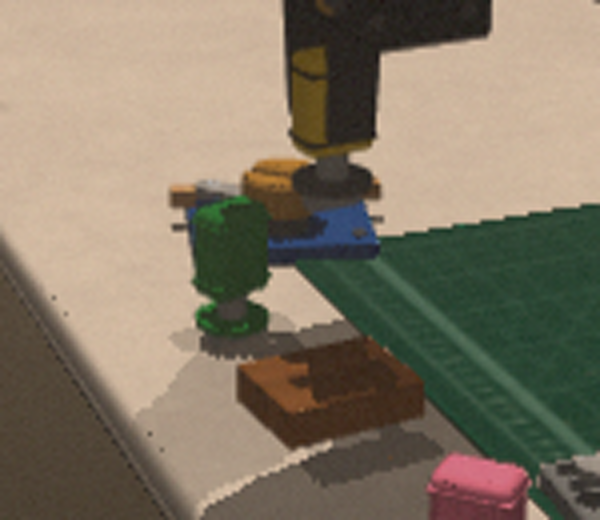

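The driver is held upright, handle about (270,165) in the full image, and the stand is empty. Moving over the screw.

```bash
python3 -m creep '[{"grip":-1,"tx":-0.87,"ty":2.41,"tz":-0.5,"spin":0},{"grip":-1,"tx":-0.87,"ty":2.41,"tz":0,"spin":0},{"grip":-1,"tx":-0.87,"ty":2.41,"tz":0,"spin":0},{"grip":-1,"tx":-0.87,"ty":2.41,"tz":0,"spin":0},{"grip":-1,"tx":-0.87,"ty":2.41,"tz":0,"spin":0},{"grip":-1,"tx":-0.87,"ty":2.41,"tz":0,"spin":0},{"grip":-1,"tx":-0.87,"ty":2.41,"tz":0,"spin":0},{"grip":-1,"tx":-0.87,"ty":2.41,"tz":0,"spin":0}]'; python3 -m creep '[{"grip":-1,"tx":0,"ty":0,"tz":0,"spin":6.3},{"grip":-1,"tx":0,"ty":0,"tz":0,"spin":6.3},{"grip":-1,"tx":0,"ty":0,"tz":0,"spin":6.3},{"grip":-1,"tx":0,"ty":0,"tz":0,"spin":6.3},{"grip":-1,"tx":0,"ty":0,"tz":0,"spin":6.3},{"grip":-1,"tx":0,"ty":0,"tz":0,"spin":6.3},{"grip":-1,"tx":0,"ty":0,"tz":0,"spin":6.3},{"grip":-1,"tx":0,"ty":0,"tz":0,"spin":6.3}]';python3 -m creep '[{"grip":-1,"tx":0,"ty":0,"tz":0,"spin":0},{"grip":-1,"tx":0,"ty":0,"tz":0,"spin":0},{"grip":-1,"tx":0,"ty":0,"tz":0,"spin":0}]'; python3 - <<'E'
from h import *
for i in range(2):
  s,M=me();d=np.array([.4938,.3672,.102])-s['tool_pos'];print(s['tool_pos'],s['contact_force'],(M.T@d*100).round(2),np.degrees(np.arctan2(M[1,0],M[0,0])))
  p,D=snap('scene','s2.png')
im=cv2.imread('pics/s2.png');cv2.imwrite('pics/s2c.png',cv2.resize(im[130:220,220:340],None,fx=6,fy=6,interpolation=cv2.INTER_CUBIC))
E
```

```text
clock: 4.48
tool_pos: [0.4925, 0.3674, 0.1515]
eef_rot: [-0.037, 0.999, -0.001, -0.001]
contact_force: [1.1, -0.2, -1.0]
opening: 0.272
finger_force: 30.0
clock: 5.15
tool_pos: [0.4923, 0.3661, 0.1515]
eef_rot: [0.394, 0.919, -0.002, -0.0]
contact_force: [-0.5, 1.0, -1.1]
opening: 0.269
finger_force: 30.0
clock: 5.4
tool_pos: [0.4927, 0.3666, 0.1526]
eef_rot: [0.391, 0.921, -0.001, -0.0]
contact_force: [-0.4, -0.3, -1.0]
opening: 0.269
finger_force: 30.0
[0.49268535 0.36661268 0.15260558] [-0.44575718 -0.27004677 -1.01826456] [-0.03  0.13  5.06] 134.01148576767335
[0.49283531 0.36668645 0.15289066] [ 0.30951939 -0.6627295  -0.88718592] [-0.03  0.11  5.09] 133.97198740096593
```

View pics/s2c.png

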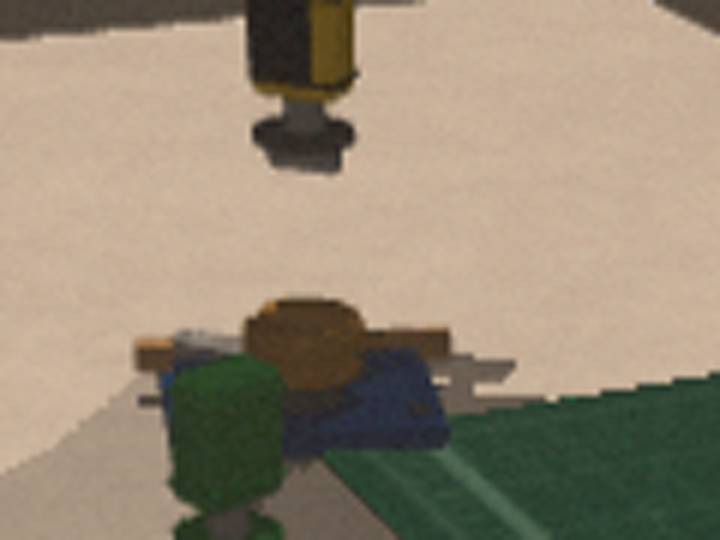

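The driver is upright over the head, with its blade on line with the slot. Descending, slowly at the end.

```bash
python3 -m creep '[{"grip":-1,"tx":0,"ty":0.11,"tz":1.5,"spin":0},{"grip":-1,"tx":0,"ty":0,"tz":1.5,"spin":0},{"grip":-1,"tx":0,"ty":0,"tz":1.5,"spin":0},{"grip":-1,"tx":0,"ty":0,"tz":1,"spin":0},{"grip":-1,"tx":0,"ty":0,"tz":0.3,"spin":0},{"grip":-1,"tx":0,"ty":0,"tz":0.3,"spin":0},{"grip":-1,"tx":0,"ty":0,"tz":0.3,"spin":0},{"grip":-1,"tx":0,"ty":0,"tz":0.3,"spin":0}]';  python3 -m creep '[{"grip":-1,"tx":0,"ty":0,"tz":0.15,"spin":0},{"grip":-1,"tx":0,"ty":0,"tz":0.15,"spin":0},{"grip":-1,"tx":0,"ty":0,"tz":0,"spin":0},{"grip":-1,"tx":0,"ty":0,"tz":0,"spin":0}]'
```

```text
clock: 6.17
tool_pos: [0.4945, 0.3681, 0.0872]
eef_rot: [0.392, 0.92, 0.001, 0.0]
contact_force: [0.3, 0.9, -0.2]
opening: 0.271
finger_force: 30.0
clock: 6.5
tool_pos: [0.4941, 0.3678, 0.0839]
eef_rot: [0.392, 0.92, 0.0, 0.0]
contact_force: [0.3, 0.1, -1.3]
opening: 0.27
finger_force: 30.0
```

```bash
python3 -m creep '[{"grip":-1,"tx":0,"ty":0,"tz":0.15,"spin":0},{"grip":-1,"tx":0,"ty":0,"tz":0.15,"spin":0},{"grip":-1,"tx":0,"ty":0,"tz":0,"spin":0},{"grip":-1,"tx":0,"ty":0,"tz":0,"spin":0}]';  python3 -m creep '[{"grip":-1,"tx":0,"ty":0,"tz":0.1,"spin":0},{"grip":-1,"tx":0,"ty":0,"tz":0.1,"spin":0},{"grip":-1,"tx":0,"ty":0,"tz":0,"spin":0},{"grip":-1,"tx":0,"ty":0,"tz":0,"spin":0}]'
```

```text
clock: 6.83
tool_pos: [0.4939, 0.3677, 0.0807]
eef_rot: [0.392, 0.92, -0.0, -0.0]
contact_force: [0.1, 0.1, -0.8]
opening: 0.269
finger_force: 30.0
clock: 7.17
tool_pos: [0.494, 0.3678, 0.0788]
eef_rot: [0.392, 0.92, 0.0, 0.0]
contact_force: [-1.0, -0.1, 0.4]
opening: 0.268
finger_force: 30.0
```

```bash
python3 -m creep '[{"grip":-1,"tx":0,"ty":0,"tz":0.1,"spin":0},{"grip":-1,"tx":0,"ty":0,"tz":0,"spin":0},{"grip":-1,"tx":0,"ty":0,"tz":0,"spin":0}]' 45;python3 -m creep '[{"grip":-1,"tx":0,"ty":0,"tz":0,"spin":6},{"grip":-1,"tx":0,"ty":0,"tz":0,"spin":6},{"grip":-1,"tx":0,"ty":0,"tz":0,"spin":6},{"grip":-1,"tx":0,"ty":0,"tz":0,"spin":6},{"grip":-1,"tx":0,"ty":0,"tz":0,"spin":0},{"grip":-1,"tx":0,"ty":0,"tz":0,"spin":0}]'; python3 -c "
from h import *
s,M=me();print(s['moment'],s['contact_force'],s['tool_pos'],np.degrees(np.arctan2(M[1,0],M[0,0])))"
```

```text
clock: 7.42
tool_pos: [0.4941, 0.3678, 0.0788]
eef_rot: [0.392, 0.92, 0.0, 0.0]
contact_force: [-1.1, -0.9, 7.4]
opening: 0.272
finger_force: 45.0
clock: 7.92
tool_pos: [0.4955, 0.3685, 0.0789]
eef_rot: [0.574, 0.819, 0.002, 0.001]
contact_force: [1.5, 0.2, 5.4]
opening: 0.267
finger_force: 45.0
[-0.10942072 -0.18335081  0.01411475] [1.52018478 0.19339774 5.43892004] [0.49546087 0.3685089  0.07885295] 109.8989019206035
```

```bash
python3 -m creep '[{"grip":-1,"tx":0,"ty":0,"tz":0,"spin":5},{"grip":-1,"tx":0,"ty":0,"tz":0,"spin":5},{"grip":-1,"tx":0,"ty":0,"tz":0,"spin":5},{"grip":-1,"tx":0,"ty":0,"tz":0,"spin":5},{"grip":-1,"tx":0,"ty":0,"tz":0,"spin":5},{"grip":-1,"tx":0,"ty":0,"tz":0,"spin":5},{"grip":-1,"tx":0,"ty":0,"tz":0,"spin":0},{"grip":-1,"tx":0,"ty":0,"tz":0,"spin":0}]'; python3 -c "
from h import *
s,M=me();print(s['moment'],s['contact_force'],s['tool_pos'],np.degrees(np.arctan2(M[1,0],M[0,0])))"
python3 -m creep '[{"grip":-1,"tx":0,"ty":0,"tz":0,"spin":3},{"grip":-1,"tx":0,"ty":0,"tz":0,"spin":3},{"grip":-1,"tx":0,"ty":0,"tz":0,"spin":0},{"grip":-1,"tx":0,"ty":0,"tz":0,"spin":0}]'; python3 - <<'E'
from h import *
s,M=me();print(s['moment'],s['contact_force'],s['tool_pos'],np.degrees(np.arctan2(M[1,0],M[0,0])))
snap('top','t3.png');snap('scene','s3.png')
im=cv2.imread('pics/t3.png');a=cv2.resize(im[150:225,205:275],None,fx=5.7,fy=5.7,interpolation=cv2.INTER_CUBIC)
im=cv2.imread('pics/s3.png');b=cv2.resize(im[150:220,230:305],None,fx=5,fy=5,interpolation=cv2.INTER_CUBIC)
o=np.zeros((430,800,3),np.uint8);o[:a.shape[0],:a.shape[1]]=a;o[:b.shape[0],402:402+b.shape[1]]=b;cv2.imwrite('pics/c3.png',o)
E
```

```text
clock: 8.58
tool_pos: [0.4948, 0.3681, 0.0788]
eef_rot: [0.767, 0.642, 0.001, 0.0]
contact_force: [-0.4, -0.8, 7.1]
opening: 0.268
finger_force: 45.0
[-0.23859292  0.12981867 -0.0340903 ] [-0.39273016 -0.76670922  7.10327657] [0.49482732 0.36809437 0.07879485] 79.90348089452513
clock: 8.92
tool_pos: [0.4947, 0.3681, 0.0788]
eef_rot: [0.799, 0.601, 0.001, 0.0]
contact_force: [-0.2, -0.4, 6.4]
opening: 0.27
finger_force: 45.0
[-0.22084583  0.21631189 -0.05166313] [-0.24560312 -0.38664729  6.43238748] [0.49468656 0.36808618 0.07882361] 73.91230839698426
```

View pics/c3.png

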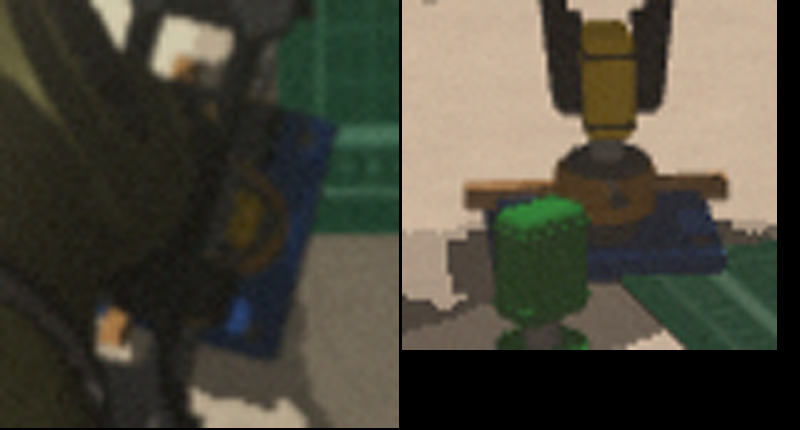

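The collar sits on the head and the slot end faces the camera, so the latch is turning. I continue in small steps until the torque shows the stop.

```bash
for i in 1; do python3 -m creep '[{"grip":-1,"tx":0,"ty":0,"tz":0,"spin":2.5},{"grip":-1,"tx":0,"ty":0,"tz":0,"spin":2.5},{"grip":-1,"tx":0,"ty":0,"tz":0,"spin":0},{"grip":-1,"tx":0,"ty":0,"tz":0,"spin":0}]'; python3 -c "
from h import *
s,M=me();print(s['moment'],np.degrees(np.arctan2(M[1,0],M[0,0])))"; done
python3 -m creep '[{"grip":-1,"tx":0,"ty":0,"tz":0,"spin":2},{"grip":-1,"tx":0,"ty":0,"tz":0,"spin":2},{"grip":-1,"tx":0,"ty":0,"tz":0,"spin":0},{"grip":-1,"tx":0,"ty":0,"tz":0,"spin":0}]'; python3 -c "
from h import *
s,M=me();print(s['moment'],np.degrees(np.arctan2(M[1,0],M[0,0])),s['q'])"
```

```text
clock: 9.35
tool_pos: [0.4945, 0.3681, 0.0788]
eef_rot: [0.825, 0.566, 0.001, -0.0]
contact_force: [-0.4, 0.0, 8.0]
opening: 0.27
finger_force: 45.0
[-0.2389469   0.22701154 -0.00534285] 68.91101202546324
clock: 9.68
tool_pos: [0.4945, 0.3681, 0.0788]
eef_rot: [0.844, 0.537, 0.001, -0.0]
contact_force: [-0.8, 0.2, 7.7]
opening: 0.268
finger_force: 45.0
[-0.17644676  0.31440018 -0.08954806] 64.91524395184155 [-0.83951311  0.90767962  0.22739068  1.72178181 -0.34680924  0.55025476
 -0.83726754]
```

```bash
cat >> h.py <<'E'
def mz():
    a=[]
    for i in range(4): optics.snapshot('top');s,M=me();a.append(s['moment'][2])
    print(np.round(a,3),np.degrees(np.arctan2(M[1,0],M[0,0])).round(1),s['contact_force'].round(1) if hasattr(s['contact_force'],'round') else s['contact_force'])
E
python3 -c "from h import *;mz()"
python3 -m creep '[{"grip":-1,"tx":0,"ty":0,"tz":0,"spin":2},{"grip":-1,"tx":0,"ty":0,"tz":0,"spin":1},{"grip":-1,"tx":0,"ty":0,"tz":0,"spin":0},{"grip":-1,"tx":0,"ty":0,"tz":0,"spin":0}]' |head -2; python3 -c "from h import *;mz()"
python3 -m creep '[{"grip":-1,"tx":0,"ty":0,"tz":0,"spin":2},{"grip":-1,"tx":0,"ty":0,"tz":0,"spin":1},{"grip":-1,"tx":0,"ty":0,"tz":0,"spin":0},{"grip":-1,"tx":0,"ty":0,"tz":0,"spin":0}]'|head -2; python3 -c "from h import *;mz()"
```

```text
[-0.004 -0.05  -0.06  -0.085] 64.9 [-0.9 -0.8  6.9]
clock: 10.22
tool_pos: [0.4944, 0.3681, 0.0788]
[-0.022  0.03  -0.026 -0.011] 61.9 [-1.5 -0.9  7.5]
clock: 10.75
tool_pos: [0.4944, 0.3681, 0.0788]
[0.251 0.225 0.223 0.204] 59.0 [-1.4 -0.5  8. ]
```

Torque jumped to about +0.23 N m, so the latch is at the stop. I press once more, back off the wind-up, release, lift and look.

```bash
python3 -m creep '[{"grip":-1,"tx":0,"ty":0,"tz":0,"spin":1.5},{"grip":-1,"tx":0,"ty":0,"tz":0,"spin":0.5},{"grip":-1,"tx":0,"ty":0,"tz":0,"spin":0},{"grip":-1,"tx":0,"ty":0,"tz":0,"spin":0}]'|head -2; python3 -c "from h import *;mz()"
python3 -m creep '[{"grip":-1,"tx":0,"ty":0,"tz":0,"spin":-2},{"grip":-1,"tx":0,"ty":0,"tz":0,"spin":-2},{"grip":-1,"tx":0,"ty":0,"tz":-0.05,"spin":0},{"grip":-1,"tx":0,"ty":0,"tz":0,"spin":0}]'; python3 -c "from h import *;mz()"
```

```text
clock: 11.28
tool_pos: [0.4944, 0.3681, 0.0788]
[0.565 0.571 0.632 0.618] 57.1 [-1.4 -1.   7.9]
clock: 11.82
tool_pos: [0.4944, 0.3682, 0.0788]
eef_rot: [0.862, 0.507, 0.001, -0.0]
contact_force: [-0.7, 0.3, 5.7]
opening: 0.269
finger_force: 45.0
[0.124 0.124 0.109 0.131] 60.9 [-1.   0.9  5.5]
```

```bash
python3 -m creep '[{"grip":-0.2,"tx":0,"ty":0,"tz":0,"spin":0},{"grip":0.2,"tx":0,"ty":0,"tz":0,"spin":0},{"grip":0.2,"tx":0,"ty":0,"tz":0,"spin":0},{"grip":0.2,"tx":0,"ty":0,"tz":0,"spin":0},{"grip":0.2,"tx":0,"ty":0,"tz":0,"spin":0},{"grip":0.2,"tx":0,"ty":0,"tz":-1,"spin":0},{"grip":0.2,"tx":0,"ty":0,"tz":-2,"spin":0},{"grip":0.2,"tx":0,"ty":0,"tz":-2,"spin":0}]'
python3 -m creep '[{"grip":0.2,"tx":0,"ty":0,"tz":-2.5,"spin":0},{"grip":0.2,"tx":0,"ty":0,"tz":-2.5,"spin":0},{"grip":0.2,"tx":0,"ty":0,"tz":-2.5,"spin":0},{"grip":0.2,"tx":2.5,"ty":0,"tz":-1,"spin":0},{"grip":0.2,"tx":2.5,"ty":0,"tz":0,"spin":0},{"grip":0.2,"tx":2.5,"ty":0,"tz":0,"spin":0},{"grip":0.2,"tx":2.5,"ty":0,"tz":0,"spin":0},{"grip":0.2,"tx":2.5,"ty":0,"tz":0,"spin":0}]'
python3 -m creep '[{"grip":0.2,"tx":2.5,"ty":-1.5,"tz":0,"spin":0},{"grip":0.2,"tx":2.5,"ty":-1.5,"tz":0,"spin":0},{"grip":0.2,"tx":2.5,"ty":-1.5,"tz":0,"spin":0},{"grip":0.2,"tx":2,"ty":-1.5,"tz":0,"spin":0},{"grip":0.2,"tx":2,"ty":-1.5,"tz":0,"spin":0},{"grip":0.2,"tx":0,"ty":0,"tz":0,"spin":0}]'
python3 - <<'E'
from h import *
snap('top','t4.png');snap('scene','s4.png')
im=cv2.imread('pics/t4.png');a=cv2.resize(im[155:220,215:270],None,fx=7,fy=7,interpolation=cv2.INTER_CUBIC)
im=cv2.imread('pics/s4.png');b=cv2.resize(im[135:215,230:305],None,fx=5,fy=5,interpolation=cv2.INTER_CUBIC)
o=np.zeros((460,790,3),np.uint8);o[:a.shape[0],:a.shape[1]]=a;o[:b.shape[0],402:402+b.shape[1]]=b;cv2.imwrite('pics/c4.png',o)
E
```

```text
clock: 12.68
tool_pos: [0.4935, 0.3673, 0.1287]
eef_rot: [0.862, 0.506, -0.001, 0.0]
contact_force: [0.7, -0.2, 0.9]
opening: 0.6
finger_force: 0.0
clock: 13.35
tool_pos: [0.5551, 0.4779, 0.2143]
eef_rot: [0.862, 0.506, 0.0, -0.0]
contact_force: [0.7, -0.2, -0.0]
opening: 0.599
finger_force: 0.0
clock: 13.85
tool_pos: [0.5416, 0.6199, 0.2126]
eef_rot: [0.861, 0.509, 0.0, -0.002]
contact_force: [-1.2, 0.0, -0.2]
opening: 0.604
finger_force: 0.0
```

View pics/c4.png

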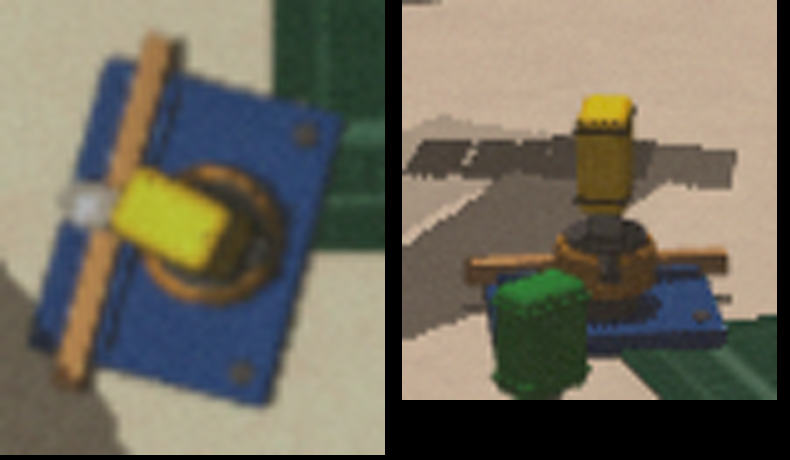

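The latch bar lies across the strip, with its tip at crop (75,205). The driver stands in the slot with its collar on the head. I'll check the bar angle and the driver's tilt in numbers.

```bash
python3 - <<'E'
from h import *
def C(u,v,z): return atz('top',215+(u+.5)/7-.5,155+(v+.5)/7-.5,z)
c=np.array([.4938,.3672,.05])
print('bar',ang(c,C(66,205,.033)),ang(c,C(85,205,.036)),'target',74.5)
print('handle top centre',C(171,218,.118),'screw',c, 'yaw',ang(C(225,235,.118),C(120,195,.118)))
# grey clamp change
a=cv2.imread('pics/top0.png').astype(int);b=cv2.imread('pics/t4.png').astype(int)
print('grey diff',np.abs(a-b)[140:190,374:414].mean(),np.abs(a-b)[20:60,300:400].mean())
p,D=snap('scene');print(dep('scene',D,230+205/5,135+20/5))
E
```

```text
bar (np.float64(76.59873883495331), np.float64(55.39904708847775)) (np.float64(75.07099239935548), np.float64(47.95348265276732)) target 74.5
handle top centre [0.49296492 0.36436315 0.118     ] screw [0.4938 0.3672 0.05  ] yaw (np.float64(67.87956776905419), np.float64(36.514508484217515))
grey diff 6.558666666666666 10.622333333333334
[ 7.04630739e-01  8.80616139e-01 -5.09793925e-04]
```

```bash
python3 -c "
from plant import workorder
print(workorder.finish_job())"
```

```text
the job is handed in; nothing more can be done
None
```

Job handed in at about 14 s: the blue latch lies across the strip against its stop (torque rose sharply there, bar measured within about 2° of square), the yellow driver stands released and upright in the slot, and the grey clamp was not touched.

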